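# Take the keeper bar off its hook and lay it across the bushing rack

## Task

Take the steel keeper bar off the hook stand - its closed bow hangs in a deep upturned hook, so lift it past the tip before drawing it off - and lay it across the rack, down in the forks of both end posts and with its two ends standing out about equally. Lower it right down into the forks before letting go, bow upright, and leave the two bushings standing in the rack under it.

Things in the scene. Friction and masses are not known exactly. Their poses are not given: they have to be found in the camera images.
- bar: Keeper bar, bare steel, about 0.3 kg: a flat bar 220 mm long (y), 24 wide (x), 10 thick, with a closed rectangular bow of 8 mm rod standing on its middle (in the y-z plane). Origin: centre of the flat bar's underside, z up. Bow opening 56 wide, 10 to 85 above the origin; its top rod, 85 to 93, hangs in the hook at the start. The same turned half round.
- bar_grip (a point): Middle of the flat grip tab on top of the bow, 118 mm above the bar's underside (axes as the bar's). Tab: 24 wide (y), 14 thick (x), 93 to 137 above the underside. Grip it across the 24 mm, closing along the bar: the hook's tip stands before it, the post behind it.
- hook_seat (a point): Seat of the hook: top of the 8 mm round rod at its lowest point, 190 mm above the worktop. z up; the hook points to its -x. The bow's top rod lies on it, across x. To free the bar, raise it more than 35 (past the tip) but less than 67 (else the flat bar meets the hook from below), then draw it 50 or more toward -x.
- hook_tip (a point): Top end of the hook's upturned tip, 35 mm above the seat; the tip's axis stands 20 from the seat toward -x (clear gap to the seat's middle 16).
- stand: Hook stand, fixed: origin on the worktop straight under the hook's seat, axes as the seat's. Base plate 130 x 120 x 12 mm (x from -55 to +75); one 16 mm round post, axis 55 from the origin toward +x, its top (a 22 mm collar) 208 above the worktop.
- fork_mid (a point): Midway between the rack's two forks, at the height where the laid bar's underside rests, 58 mm above the worktop; z up, the laid bar runs along y. Forks: two round upright steel prongs each, at y = -84 and +84, 30 apart in the clear across x, flaring to about 44 at the top, 26 above the seat.
- rack: Bushing rack, fixed, painted grey: tray 88 x 190 mm (x, y) with a 14 mm rim, origin at the centre of its underside on the worktop, with a post 14 thick and 54 wide at each y end that carries a fork.
- bushing_1_mid (a point): Centre of a turned steel bushing, 50 mm diameter, 46 high, standing loose in the rack's tray about 38 from its middle toward -y; its top is about 7 below the laid bar. z is its axis.
- bushing_2_mid (a point): Centre of the other, equal bushing, about 38 from the tray's middle toward +y. z is its axis.
There are look-alikes about, which are no part of the job. What is shaped like the part that bears bushing_2_mid but pink is not meant.

How it is judged:
By the outcome, as a careful person would: the job done as asked, in the order asked, and still so for the second after the job is handed in, with the robot touching nothing.
It also fails if it takes over 48 s, if anything falls off the work surface, if the arm or the gripper's body presses on something with over 40 N, if the wrist force passes 120 N, or if a joint passes its speed limit or range.

## Robot

A 6-joint arm with a two-finger parallel gripper is mounted at the origin on a cart in front of the work surface, level with it; the furniture and walls round the work are solid. World frame = base frame: x ahead of the robot, y to its left, z up, the work surface at z = 0. Lengths are in m, angles in rad, forces in N, time in s.
With the tool pointing down it reaches from about 0.3 to 0.875 m from the base axis. Payload 6.4 kg.
Tool frame: the origin (TCP) lies at the very end of the fingers, on their centre line; the grasp point (between the pads) lies 19 mm behind it (robot.grip_point_offset is the distance from the TCP to the grasp point, in m); z points along the fingers, y is the line along which they close (so a half turn about z gives the same grasp; the last joint's range is limited). The gripper opens to 88 mm and grips with 3 to 60 N. Pads are 18 mm wide; open, the fingers measure 123 mm over their backs; the gripper's body (75 mm by 187 mm) begins 45 mm behind the grasp point.
Start: joints at [1.091, 0.181, 1.607, -0, 1.354, -0.206], TCP at [0.155, 0.554, 0.216] pointing down, gripper open.
Joint ranges: [-2.99, 2.99], [-0.89, 2.07], [0.3, 2.58], [-1.14, 4.28], [0, 2.63], [-3.12, 3.12]. Speed limits (rad/s): [2.57, 2.57, 3.01, 3.14, 3.14, 3.14].

## Interface

Orientations are given as [roll, pitch, yaw] about the fixed x, y, z axes, in that order (R = Rz(yaw) Ry(pitch) Rx(roll)).
In Python, from plant import robot, imaging, job gives the robot as it stands. The module is installed in compiled form; this text tells all that it offers.
- The arm moves only by the shell command python3 -m jog 'ROWS' [OPENING]. ROWS is JSON, a list of rows, each a list of 2 entries, a list of its own where there are three numbers: the shift along the tool's x, y, z as a fraction of full scale, then the turn, a rotation vector about the tool's x, y, z as a fraction of full scale. In form: [[[x, y, z], [ax, ay, az]], ...]. A call has 1 to 12 rows; each row is the pose to reach, as a shift and turn from the pose commanded when the call began, along the tool's axes at that moment, turning the shorter way round; what a row does not reach only later rows make up. Full scale, the value 1, is 600 mm for a shift and pi rad for a turn. A row lasts 1/12 s, in which the tool goes at most 41.7 mm and 7.16 degrees, less where a joint would pass 70% of its speed; a pose out of reach is approached as far as the arm can. A call with a number of a shift or a turn outside -1 to 1 is refused whole. A call with a gripper value outside its range is refused whole. OPENING is the closure, from 0 (fully open) to 1 (shut), set as the call begins (- or left out, the last holds). The fingers move at their own pace and stop on an object; the grip force is fixed at half the most. Time passes only in rows, so rows that repeat a pose let the fingers close. It gives the time, the measured TCP pose, the force, the opening and the grip force at its end, in the units of the state.
- robot.read_state(): the state, without advancing time (a new reading comes with each control period).
- imaging.camera(name): name is "side" or "top"; returns the picture (400x640x3 uint8, red, green, blue); there is no depth.
- imaging.camera_info(name): a dict with "mtx" (3x3 intrinsics, pixels), "rvec" (rotation vector, rad) and "tvec" (3), from world to camera coordinates, as OpenCV has them. Camera axes: x right, y down, z forward; pixel columns grow to the right and rows downward; lengths in m; the calibration is good to about 2 mm. A picture is of the moment at which its call begins. camera_info takes no time and is no camera call.
- job.job_done(): hands the job in; it is judged then, once.
The state is a dict: "time_s": time; "joint_pos": joint angles; "dq": joint speeds; "effort": joint torques, N m; "eef_pos": TCP position; "tool_rot": TCP orientation; "force": force on the tool from outside, world axes, zero at the start; "torque": the same for the moment, N m; "gripper_width": finger opening in m; "finger_force": force on a finger pad.
Only numpy, scipy, OpenCV 4.12 (cv2) and the standard library are available. Lean on these libraries where they do the work, as an engineer would, in place of code of your own. Each camera call takes 0.05 s, during which the arm holds its last target. There are 200 camera calls.

## Working session

There is one attempt and no reset: what is moved stays moved. The work goes in short steps, Python scripts to look and compute and a shell command to move; the robot and the scene stay as the last step left them, time stands still between calls to the robot, and variables do not carry over. Pictures are saved under pics/ and viewed, at most 10 in all, crops included, and the job is handed in when it is done.

```bash
mkdir -p pics; python3 - <<'E'
from plant import robot, imaging
import cv2
for n in ("side","top"):
    i=imaging.camera(n); cv2.imwrite(f"pics/{n}0.png",i[:,:,::-1])
    print(n,imaging.camera_info(n))
s=robot.read_state();print(s)
E
```

```text
side {'mtx': array([[377.51296636,   0.        , 314.33679071],
       [  0.        , 377.51296636, 198.56838434],
       [  0.        ,   0.        ,   1.        ]]), 'rvec': array([ 2.08782212, -0.60367033,  0.31845558]), 'tvec': array([-0.30581521,  0.40945862,  0.51379036])}
top {'mtx': array([[415.95501298,   0.        , 318.62608772],
       [  0.        , 415.95501298, 195.90535273],
       [  0.        ,   0.        ,   1.        ]]), 'rvec': array([ 2.11330999, -2.14985272,  0.16452672]), 'tvec': array([0.27690804, 0.56001624, 0.93859795])}
{'time_s': 0.1, 'joint_pos': array([ 1.09071911e+00,  1.81421880e-01,  1.60788377e+00, -1.54197933e-05,
        1.35378371e+00, -2.06284530e-01]), 'dq': array([ 0.00033343,  0.00065007, -0.00256645,  0.00036987, -0.0023307 ,
        0.00125607]), 'effort': array([ 1.34344623e-04, -4.34831572e+01, -3.42689431e+01,  7.03478255e-02,
        3.42961773e-02, -1.29421278e-05]), 'eef_pos': array([0.15521532, 0.55313613, 0.2150372 ]), 'tool_rot': array([-3.14012460e+00, -2.91827345e-04,  2.86780308e+00]), 'force': array([ 0.33059647, -0.99869081, -0.15966051]), 'torque': array([-0.04685669,  0.02976716,  0.00344317]), 'finger_force': 0.0, 'gripper_width': 0.08787195155385114}
```

View pics/side0.png

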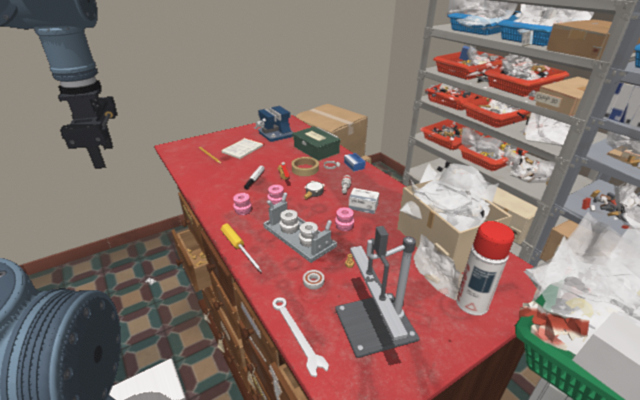

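View pics/top0.png

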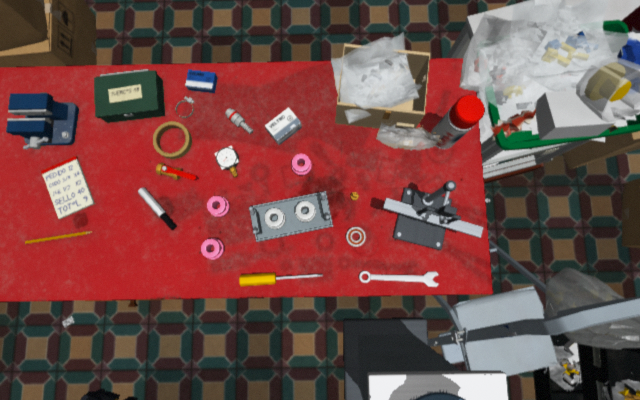

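The pictures show the stand at top (425,215) and side (375,290), and the grey rack at top (290,215) and side (300,230). The rack holds two steel bushings. The pink look-alikes stand around it at top (301,163), (217,206) and (211,248). I'll enlarge both areas.

```bash
cat > h.py <<'E'
import numpy as np,cv2
from plant import robot, imaging
from scipy.optimize import least_squares
C={n:imaging.camera_info(n) for n in("side","top")}
def proj(n,P):
    c=C[n];return cv2.projectPoints(np.array(P,float).reshape(-1,1,3),c["rvec"],c["tvec"],c["mtx"],None)[0].reshape(-1,2)
def onz(n,uv,z):
    c=C[n];R=cv2.Rodrigues(c["rvec"])[0];o=-R.T@c["tvec"]
    d=R.T@np.linalg.inv(c["mtx"])@np.array([*uv,1.]);return o+d*(z-o[2])/d[2]
def tri(a,b):
    P=[C[n]["mtx"]@np.c_[cv2.Rodrigues(C[n]["rvec"])[0],C[n]["tvec"]] for n in("side","top")]
    X=cv2.triangulatePoints(*P,np.array(a,float),np.array(b,float));return (X[:3]/X[3]).ravel()
E
python3 - <<'E'
from h import *
for n in("side","top"): print(n,proj(n,[robot.read_state()["eef_pos"],[0,0,0],[.5,0,0],[.5,.3,0],[.5,-.3,0]]).round(0).tolist(), -cv2.Rodrigues(C[n]["rvec"])[0].T@C[n]["tvec"])
s=cv2.imread("pics/side0.png");t=cv2.imread("pics/top0.png")
def crop(i,x,y,w,h,k): return cv2.resize(i[y:y+h,x:x+w],None,fx=k,fy=k,interpolation=cv2.INTER_CUBIC)
cv2.imwrite("pics/c1.png",crop(s,220,160,200,150,4)[:600])
cv2.imwrite("pics/c2.png",crop(s,320,220,110,140,4))
cv2.imwrite("pics/c3.png",crop(t,240,150,250,110,3.2))
cv2.imwrite("pics/c1.png",np.hstack([crop(s,230,180,110,90,3.6),crop(s,325,220,110,140,3.6)[:0+504][:324] if 0 else cv2.resize(crop(s,325,220,110,140,3.6),(396,504))[:324]]))
cv2.imwrite("pics/c1.png",np.vstack([np.hstack([cv2.copyMakeBorder(crop(s,230,180,110,90,3.6),0,180,0,0,0),crop(s,325,220,110,140,3.6)])]))
print(cv2.imread("pics/c1.png").shape)
E
```

```text
side [[107.0, 166.0], [90.0, 499.0], [375.0, 333.0], [298.0, 247.0], [515.0, 488.0]] [ 0.15376772 -0.33519128  0.62382861]
top [[164.0, 406.0], [441.0, 444.0], [428.0, 223.0], [306.0, 225.0], [551.0, 221.0]] [0.40395106 0.2591791  1.02025099]
(504, 792, 3)
```

View pics/c1.png

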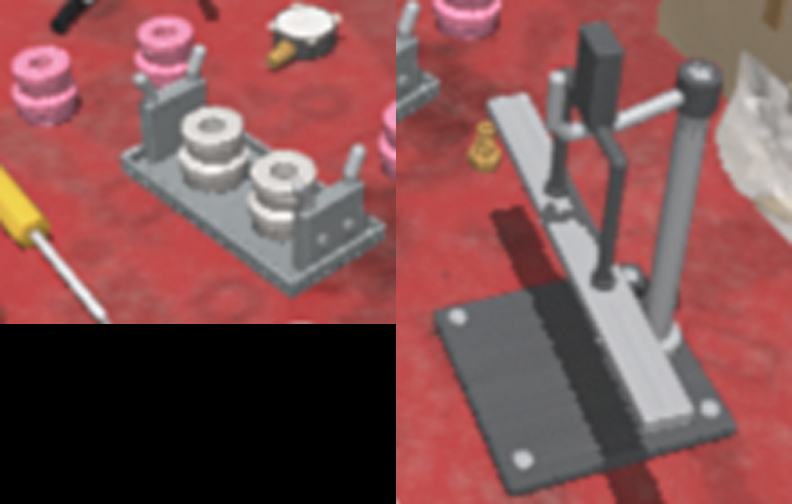

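View pics/c3.png

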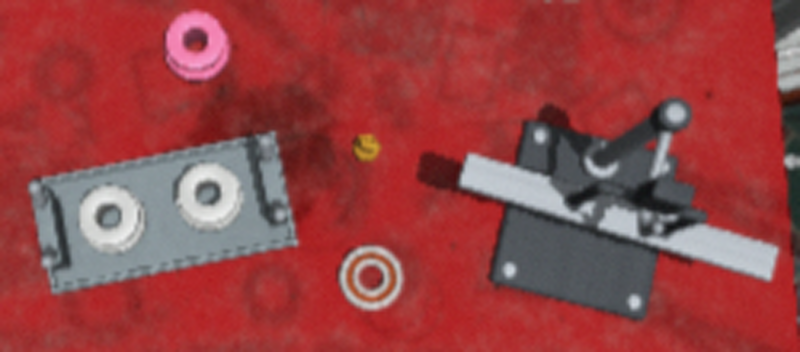

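Besides the four pink look-alikes, there is one stand and one rack. The rack's two bushings are steel-grey, at top (275,217) and (306,210), and that fits the description. The bar hangs across the stand with its bow on the hook, and the hook tip faces the robot. Next I'll fit the poses.

```bash
cat > fit.py <<'E'
from h import *
S1=lambda p:(230+p[0]/3.6,180+p[1]/3.6)
S2=lambda p:(325+(p[0]-396)/3.6,220+p[1]/3.6)
T=lambda p:(240+p[0]/3.2,150+p[1]/3.2)
def fit(obs,x0):
    def r(p,full=False):
        R=np.array([[np.cos(p[2]),-np.sin(p[2]),0],[np.sin(p[2]),np.cos(p[2]),0],[0,0,1]])
        o=[]
        for n,uv,L in obs: o.append(proj(n,R@np.array(L)+[p[0],p[1],p[3] if len(p)>3 else 0])[0]-uv)
        return np.array(o).ravel()
    s=least_squares(r,x0,loss="soft_l1");print(s.x.round(4),np.degrees(s.x[2]).round(2));print(r(s.x).reshape(-1,2).round(1).tolist());return s.x
E
python3 - <<'E'
from fit import *
print("stand");fit([("top",T((492,283)),(-.055,.06,.012)),("top",T((643,319)),(-.055,-.06,.012)),("top",T((530,120)),(.075,.06,.012)),("top",T((676,113)),(.055,0,.208)),
("side",S2((437,317)),(-.055,.06,.012)),("side",S2((513,493)),(-.055,-.06,.012)),("side",S2((735,428)),(.075,-.06,.012)),("side",S2((700,75)),(.055,0,.208)),("side",S2((558,76)),(-.02,0,.225))],[.5,0,-.2])
print("bar");a=[]
fit([("top",T((468,153)),(.012,.11,.01)),("top",T((460,184)),(-.012,.11,.01)),("top",T((778,247)),(.012,-.11,.01)),("top",T((770,278)),(-.012,-.11,.01)),
("side",S2((645,420)),(-.012,-.11,.01)),("side",S2((692,408)),(.012,-.11,.01)),("side",S2((488,102)),(-.012,.11,.01)),("side",S2((527,94)),(.012,.11,.01))],[.5,0,-.2,.1])
print("rack");fit([("top",T((32,182)),(.044,.095,.014)),("top",T((273,133)),(.044,-.095,.014)),("top",T((298,243)),(-.044,-.095,.014)),("top",T((54,292)),(-.044,.095,.014)),
("side",S1((122,155)),(-.044,.095,.014)),("side",S1((292,285)),(-.044,-.095,.014)),("side",S1((384,222)),(.044,-.095,.014))],[.5,.3,.2])
s=robot.read_state();print(s["eef_pos"],s["tool_rot"])
E
```

```text
stand
[ 0.5014  0.0151 -0.2596] -14.87
[[0.4, -0.1], [2.2, 0.7], [-0.3, -0.7], [1.0, 0.0], [-2.3, -1.5], [-0.8, 0.0], [1.6, -0.6], [0.1, -0.6], [-0.1, -0.0]]
bar
[ 0.503   0.0174 -0.321   0.1032] -18.39
[[-0.2, -1.0], [-0.7, -0.4], [0.4, -0.6], [0.3, 0.3], [-0.5, 0.6], [0.5, 0.8], [-0.7, -0.7], [-0.4, -0.3]]
rack
[0.5222 0.3343 0.189 ] 10.83
[[-0.0, -0.6], [0.7, -1.0], [0.4, -0.4], [-0.4, 0.4], [-1.5, 0.1], [-0.5, -0.4], [-0.0, 0.5]]
[0.15521532 0.55313613 0.2150372 ] [-3.14012460e+00 -2.91827345e-04  2.86780308e+00]
```

```bash
cat >> h.py <<'E'
from scipy.spatial.transform import Rotation as Ro
def go(p,yawdeg):
    s=robot.read_state();R=Ro.from_euler("xyz",s["tool_rot"]);G=Ro.from_euler("xyz",[180,0,yawdeg],degrees=True)
    print("shift",(R.inv().apply(np.array(p)-s["eef_pos"])/.6).round(4),"turn",((R.inv()*G).as_rotvec()/np.pi).round(4))
E
python3 - <<'E'
from h import *
a=np.radians(-18.4);R=Ro.from_euler("z",a).as_matrix()
print(onz("side",(325+205/3.6,230),.242), onz("top",(240+680/3.2,150+207/3.2),.242))
P=[R@np.array([x,y,.242])+[.503,.0174,0] for x in(-.007,.007) for y in(-.012,.012)]
print((proj("side",P)-[325,220])*3.6+[396,0]);print((proj("top",P)-[240,150])*3.2)
go([.503,.0174,.32],161.6);go([.503,.0174,.207],161.6)
E
```

```text
[0.50228766 0.01637431 0.242     ] [0.49229864 0.01514515 0.242     ]
[[596.28004417  52.93687375]
 [576.40113692  20.81152547]
 [625.70171371  48.12757135]
 [604.99494672  16.29232378]]
[[691.80649542 206.3337561 ]
 [652.02275999 194.19006116]
 [697.75857417 183.74157105]
 [658.07211975 171.67184654]]
shift [-0.7994 -0.7032 -0.1741] turn [-0.0005 -0.0001  0.0151]
shift [-0.7995 -0.7029  0.0142] turn [-0.0005 -0.0001  0.0151]
```

```bash
python3 -m jog '[[[-0.01,-0.01,-0.04],[0,0,0.002]],[[-0.04,-0.035,-0.08],[0,0,0.004]],[[-0.08,-0.07,-0.12],[0,0,0.006]],[[-0.13,-0.115,-0.15],[0,0,0.008]],[[-0.18,-0.16,-0.17],[0,0,0.01]],[[-0.23,-0.205,-0.174],[0,0,0.012]],[[-0.28,-0.25,-0.174],[0,0,0.014]],[[-0.33,-0.29,-0.174],[0,0,0.015]],[[-0.37,-0.325,-0.174],[0,0,0.015]],[[-0.41,-0.36,-0.174],[0,0,0.015]],[[-0.45,-0.395,-0.174],[0,0,0.015]],[[-0.49,-0.43,-0.174],[0,0,0.015]]]' 0
python3 -m jog '[[[-0.03,-0.027,0],[0,0,0]],[[-0.07,-0.06,0],[0,0,0]],[[-0.11,-0.097,0],[0,0,0]],[[-0.15,-0.132,0],[0,0,0]],[[-0.19,-0.168,0],[0,0,0]],[[-0.23,-0.203,0],[0,0,0]],[[-0.26,-0.23,0],[0,0,0]],[[-0.285,-0.25,0],[0,0,0]],[[-0.3,-0.264,0],[0,0,0]],[[-0.309,-0.271,0],[0,0,0]],[[-0.309,-0.271,0],[0,0,0]],[[-0.309,-0.271,0],[0,0,0]]]'
python3 - <<'E'
from h import *
s=robot.read_state();print(s["joint_pos"].round(3));go([.503,.0174,.32],161.6);go([.503,.0174,.207],161.6)
E
```

```text
time_s: 1.1
eef_pos: [0.3691, 0.2242, 0.32]
tool_rot: [-3.142, -0.0, 2.821]
force: [0.7, 0.0, -0.5]
gripper_width: 0.088
finger_force: 0.0
time_s: 2.1
eef_pos: [0.4931, 0.0135, 0.32]
tool_rot: [3.141, -0.001, 2.821]
force: [-0.4, 0.5, -0.1]
gripper_width: 0.0883
finger_force: 0.0
[-0.214 -0.076  1.668  0.     1.551 -1.464]
shift [-0.0136  0.0114  0.    ] turn [ 0.0001 -0.0002  0.0001]
shift [-0.0138  0.0114  0.1884] turn [ 0.0001 -0.0002  0.0001]
```

```bash
python3 -m jog '[[[-0.007,0.006,0],[0,0,0]],[[-0.0137,0.0114,0.01],[0,0,0]],[[-0.0137,0.0114,0.03],[0,0,0]],[[-0.0137,0.0114,0.055],[0,0,0]],[[-0.0137,0.0114,0.08],[0,0,0]],[[-0.0137,0.0114,0.105],[0,0,0]],[[-0.0137,0.0114,0.13],[0,0,0]],[[-0.0137,0.0114,0.15],[0,0,0]],[[-0.0137,0.0114,0.168],[0,0,0]],[[-0.0137,0.0114,0.18],[0,0,0]],[[-0.0137,0.0114,0.1885],[0,0,0]],[[-0.0137,0.0114,0.1885],[0,0,0]]]'
python3 - <<'E'
from h import *
i=imaging.camera("side")[:,:,::-1];t=imaging.camera("top")[:,:,::-1]
k=lambda i,x,y,w,h,f:cv2.resize(i[y:y+h,x:x+w],None,fx=f,fy=f,interpolation=cv2.INTER_CUBIC)
cv2.imwrite("pics/g1.png",np.hstack([k(i,320,170,130,170,3),k(t,370,160,130,170,3)]))
go([.503,.0174,.207],161.6)
E
```

```text
time_s: 3.1
eef_pos: [0.5028, 0.017, 0.206]
tool_rot: [-3.141, -0.002, 2.821]
force: [-0.9, -0.2, 0.8]
gripper_width: 0.0882
finger_force: 0.0
shift [0.0014 0.0006 0.0008] turn [0.     0.0002 0.0001]
```

View pics/g1.png

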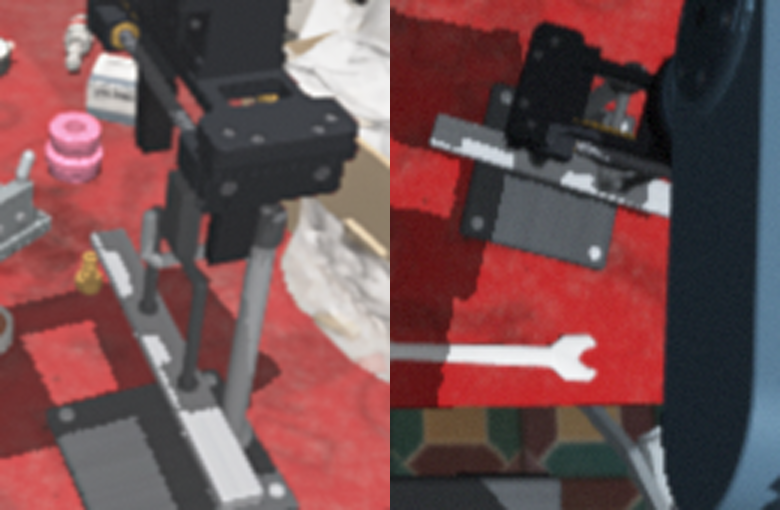

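Side view: the tab is at crop (180,225), the near finger's tip at (228,258) and the far finger's at (152,150). I'll check this against the projection of the TCP.

```bash
python3 - <<'E'
from h import *
s=robot.read_state();R=Ro.from_euler("xyz",s["tool_rot"])
P=[s["eef_pos"]+R.apply([x,y,0]) for y in(-.0615,-.044,0,.044,.0615) for x in (-.009,.009)]
print(((proj("side",P)-[320,170])*3).round().tolist())
b=Ro.from_euler("z",-18.4,degrees=True)
Q=[b.apply([x,y,z])+[.503,.0174,0] for z in(.242,.198) for y in(-.012,.012) for x in(-.007,.007) ]
print(((proj("side",Q)-[320,170])*3).round().tolist())
E
```

```text
[[243.0, 300.0], [210.0, 306.0], [229.0, 278.0], [197.0, 283.0], [196.0, 225.0], [166.0, 230.0], [167.0, 178.0], [139.0, 182.0], [157.0, 160.0], [129.0, 165.0]]
[[182.0, 194.0], [206.0, 190.0], [165.0, 167.0], [189.0, 164.0], [175.0, 256.0], [198.0, 252.0], [159.0, 228.0], [182.0, 225.0]]
```

The finger tips look higher in the picture than predicted, so I'll check in one brightened enlargement with the predicted outlines drawn on it.

```bash
python3 - <<'E'
from h import *
i=imaging.camera("side")[:,:,::-1]
s=robot.read_state();R=Ro.from_euler("xyz",s["tool_rot"])
c=cv2.resize(i[170:290,340:440],None,fx=5,fy=5,interpolation=cv2.INTER_CUBIC)
c=(255*(c/255.)**.45).astype(np.uint8)
def d(P,col):
    for q in (proj("side",P)-[340,170])*5: cv2.circle(c,tuple(int(v) for v in q),3,col,-1)
d([s["eef_pos"]+R.apply([x,y,0]) for y in(-.0615,-.044,.044,.0615) for x in (-.009,.009)],(0,255,0))
b=Ro.from_euler("z",-18.4,degrees=True)
d([b.apply([x,y,z])+[.503,.0174,0] for z in(.242,.198) for y in(-.012,.012) for x in(-.007,.007)],(255,0,255))
cv2.imwrite("pics/g2.png",c)
E
```

```text
(no output)
```

View pics/g2.png

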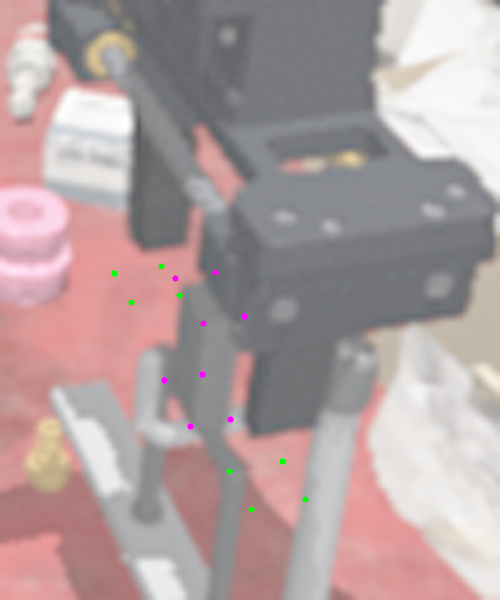

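```bash
python3 - <<'E'
from h import *
R=Ro.from_euler("xyz",[-3.1401,-.0003,2.8678]);e=np.array([.1552,.5531,.215])
i=cv2.imread("pics/side0.png")
c=cv2.resize(i[80:200,40:140],None,fx=5,fy=5,interpolation=cv2.INTER_CUBIC)
c=(255*(c/255.)**.45).astype(np.uint8)
for z,col in ((0,(0,255,0)),(-.02,(255,255,0)),(-.064,(0,0,255))):
  for q in (proj("side",[e+R.apply([x,y,z]) for y in(-.0615,-.044,.044,.0615) for x in (-.009,.009)])-[40,80])*5: cv2.circle(c,tuple(int(v) for v in q),3,col,-1)
cv2.imwrite("pics/g3.png",c)
E
```

```text
(no output)
```

View pics/g3.png

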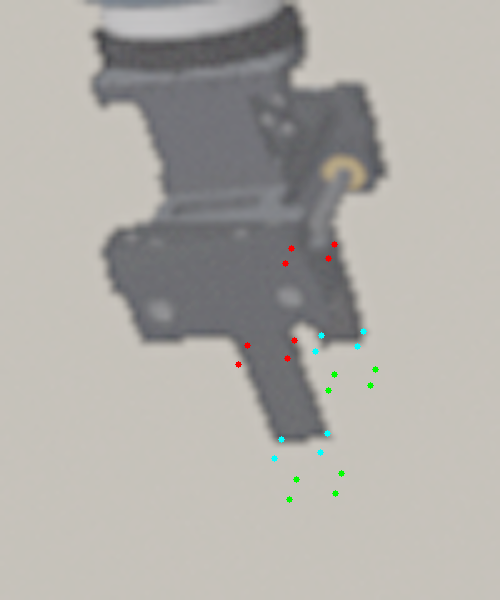

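Both open finger tips appear about 20 mm behind the stated TCP, which could be a swinging linkage. I'll half-close around the tab and look again before gripping.

```bash
python3 -m jog '[[[0,0,0],[0,0,0]],[[0,0,0],[0,0,0]],[[0,0,0],[0,0,0]],[[0,0,0],[0,0,0]],[[0,0,0],[0,0,0]],[[0,0,0],[0,0,0]]]' 0.5
python3 - <<'E'
from h import *
i=imaging.camera("side")[:,:,::-1]
s=robot.read_state();R=Ro.from_euler("xyz",s["tool_rot"]);w=s["gripper_width"]/2
c=cv2.resize(i[170:290,340:440],None,fx=5,fy=5,interpolation=cv2.INTER_CUBIC)
c=(255*(c/255.)**.45).astype(np.uint8)
for z,col in ((0,(0,255,0)),(-.02,(255,255,0))):
  for q in (proj("side",[s["eef_pos"]+R.apply([x,y,z]) for y in(-w-.017,-w,w,w+.017) for x in (-.009,.009)])-[340,170])*5: cv2.circle(c,tuple(int(v) for v in q),3,col,-1)
cv2.imwrite("pics/g4.png",c)
E
```

```text
time_s: 3.75
eef_pos: [0.5034, 0.0168, 0.2072]
tool_rot: [-3.142, 0.0, 2.821]
force: [-0.5, 0.9, -0.3]
gripper_width: 0.0499
finger_force: 0.0
```

View pics/g4.png

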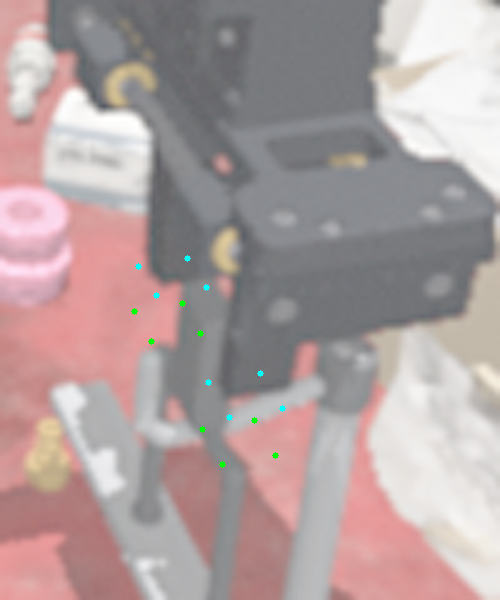

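Even half closed, the tips show about 20 mm above the nominal TCP. At about TCP z 0.202 the grasp point sits on the specified bar_grip, it clears the bow under either reading, and the tips overlap the tab well. I'll lower to there and grip.

```bash
python3 -m jog '[[[0,0,0.004],[0,0,0]],[[0,0,0.008],[0,0,0]],[[0,0,0.008],[0,0,0]]]'
python3 -m jog '[[[0,0,0],[0,0,0]],[[0,0,0],[0,0,0]],[[0,0,0],[0,0,0]],[[0,0,0],[0,0,0]],[[0,0,0],[0,0,0]],[[0,0,0],[0,0,0]],[[0,0,0],[0,0,0]],[[0,0,0],[0,0,0]],[[0,0,0],[0,0,0]]]' 1
```

```text
time_s: 4.05
eef_pos: [0.5029, 0.0169, 0.2016]
tool_rot: [-3.141, -0.001, 2.821]
force: [0.8, -0.1, 0.3]
gripper_width: 0.0441
finger_force: 0.0
time_s: 4.8
eef_pos: [0.5034, 0.0169, 0.2024]
tool_rot: [3.141, 0.0, 2.821]
force: [0.8, 0.3, 0.6]
gripper_width: 0.0237
finger_force: 30.0
```

Gripped at 23.7 mm with 30 N. Next I lift 50 mm.

```bash
python3 -m jog '[[[0,0,-0.005],[0,0,0]],[[0,0,-0.013],[0,0,0]],[[0,0,-0.023],[0,0,0]],[[0,0,-0.034],[0,0,0]],[[0,0,-0.045],[0,0,0]],[[0,0,-0.056],[0,0,0]],[[0,0,-0.067],[0,0,0]],[[0,0,-0.076],[0,0,0]],[[0,0,-0.082],[0,0,0]],[[0,0,-0.084],[0,0,0]],[[0,0,-0.084],[0,0,0]]]'
python3 - <<'E'
from h import *
i=imaging.camera("side")[:,:,::-1]
cv2.imwrite("pics/l1.png",cv2.resize(i[150:330,320:450],None,fx=3.3,fy=3.3,interpolation=cv2.INTER_CUBIC))
E
```

```text
time_s: 5.72
eef_pos: [0.5035, 0.0168, 0.2531]
tool_rot: [3.142, 0.001, 2.821]
force: [0.9, -0.9, -2.4]
gripper_width: 0.0238
finger_force: 30.0
```

View pics/l1.png

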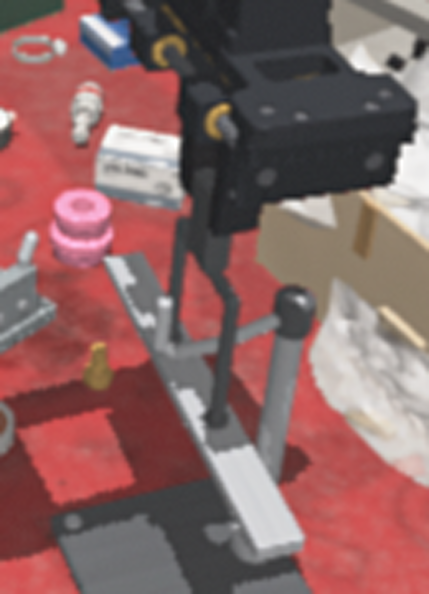

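The side view shows the bow clear above the hook tip: tip at crop (163,300), bow top rod at (220,280), bar level. Next I draw it off toward -x.

```bash
python3 -m jog '[[[0.006,0,0],[0,0,0]],[[0.016,0,0],[0,0,0]],[[0.03,0,0],[0,0,0]],[[0.045,0,0],[0,0,0]],[[0.06,0,0],[0,0,0]],[[0.075,0,0],[0,0,0]],[[0.09,0,0],[0,0,0]],[[0.105,0,0],[0,0,0]],[[0.12,0,0],[0,0,0]],[[0.135,0,0],[0,0,0]],[[0.145,0,0],[0,0,0]],[[0.15,0,0],[0,0,0]]]'
python3 - <<'E'
from h import *
go([.5222,.3343,.253],190.8)
E
```

```text
time_s: 6.77
eef_pos: [0.4171, 0.0456, 0.2528]
tool_rot: [3.142, 0.0, 2.821]
force: [-0.5, -0.3, -4.1]
gripper_width: 0.0236
finger_force: 30.0
shift [-1.450e-02  5.119e-01 -3.000e-04] turn [-0.000e+00  1.000e-04 -1.621e-01]
```

```bash
python3 -m jog '[[[0,0.008,0],[0,0,0]],[[0,0.025,0],[0,0,0]],[[0,0.055,0],[0,0,0]],[[-0.001,0.09,0],[0,0,-0.01]],[[-0.002,0.13,0],[0,0,-0.022]],[[-0.003,0.17,0],[0,0,-0.036]],[[-0.004,0.21,0],[0,0,-0.05]],[[-0.005,0.25,0],[0,0,-0.064]],[[-0.007,0.29,0],[0,0,-0.078]],[[-0.009,0.325,0],[0,0,-0.092]],[[-0.01,0.355,0],[0,0,-0.104]],[[-0.011,0.38,0],[0,0,-0.112]]]'
python3 - <<'E'
from h import *
go([.5222,.3343,.253],190.8)
E
```

```text
time_s: 7.77
eef_pos: [0.4967, 0.262, 0.2521]
tool_rot: [3.141, -0.0, -3.108]
force: [0.5, -0.6, -3.1]
gripper_width: 0.0237
finger_force: 30.0
shift [-0.0466  0.119  -0.0015] turn [ 0.0001 -0.0001 -0.0492]
```

```bash
python3 -m jog '[[[-0.007,0.018,0],[0,0,-0.007]],[[-0.015,0.037,0],[0,0,-0.015]],[[-0.022,0.056,0],[0,0,-0.023]],[[-0.029,0.074,0],[0,0,-0.031]],[[-0.035,0.09,0],[0,0,-0.039]],[[-0.041,0.104,0],[0,0,-0.045]],[[-0.045,0.114,0],[0,0,-0.049]],[[-0.0463,0.118,0],[0,0,-0.0495]],[[-0.0463,0.118,0],[0,0,-0.0495]],[[-0.0463,0.118,0],[0,0,-0.0495]],[[-0.0463,0.118,0],[0,0,-0.0495]],[[-0.0463,0.118,0],[0,0,-0.0495]]]'
python3 - <<'E'
from h import *
go([.5222,.3343,.253],190.8)
i=imaging.camera("side")[:,:,::-1];t=imaging.camera("top")[:,:,::-1]
cv2.imwrite("pics/r1s.png",i);cv2.imwrite("pics/r1t.png",t)
k=lambda i,x,y,w,h,f:cv2.resize(i[y:y+h,x:x+w],None,fx=f,fy=f,interpolation=cv2.INTER_CUBIC)
cv2.imwrite("pics/r1.png",np.hstack([k(i,230,140,130,150,3),k(t,225,160,130,150,3)]))
E
```

```text
time_s: 8.77
eef_pos: [0.5217, 0.3307, 0.2528]
tool_rot: [-3.141, -0.0, -2.956]
force: [0.8, -0.4, -2.9]
gripper_width: 0.0239
finger_force: 30.0
shift [-0.002   0.0057 -0.0003] turn [-0.     -0.     -0.0008]
```

View pics/r1.png

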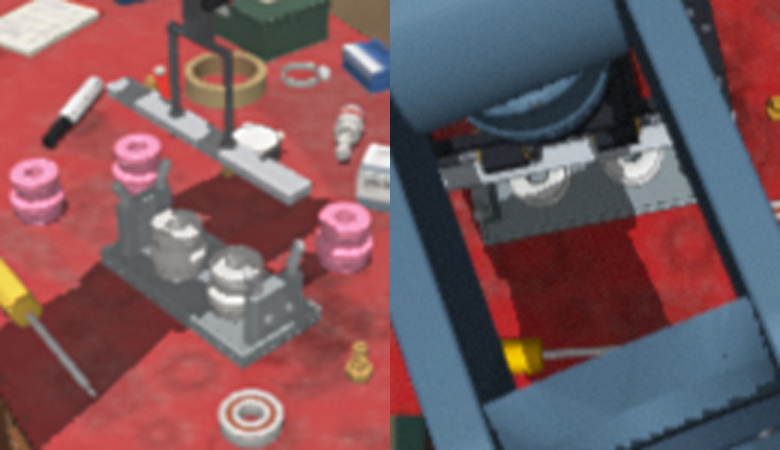

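The bar hangs level over the rack: bar ends at side-crop (115,83) and (302,190), forks at (140,180) and (280,270), both bushings standing. My picture quota is used up, so from here I work from numbers and fit the bar and fork positions from these pixels.

```bash
python3 - <<'E'
from fit import *
K=lambda p:(230+p[0]/3,140+p[1]/3)
for z in (None,):
  fit([("side",K((292,192)),(-.012,-.11,.1655)),("side",K((310,181)),(.012,-.11,.1655)),("side",K((107,87)),(-.012,.11,.1655)),("side",K((124,78)),(.012,.11,.1655))],[.52,.33,.19])
  fit([("side",K((292,192)),(-.012,-.11,.01)),("side",K((310,181)),(.012,-.11,.01)),("side",K((107,87)),(-.012,.11,.01)),("side",K((124,78)),(.012,.11,.01))],[.52,.33,.19,.155])
# forks, from top: prong tops
q=[onz("top",T(p),.083)[:2] for p in((40,187),(50,258),(268,143),(282,212))];m1=(q[0]+q[1])/2;m2=(q[2]+q[3])/2
print(np.round(q,4).tolist(),(m1+m2)/2,np.linalg.norm(m1-m2),np.linalg.norm(q[0]-q[1]),np.linalg.norm(q[2]-q[3]),np.degrees(np.arctan2(-(m1-m2)[0],(m1-m2)[1])))
E
```

```text
[0.5199 0.3277 0.2016] 11.55
[[-0.5, 0.5], [1.2, -0.1], [-1.4, -0.3], [0.5, -0.5]]
[0.5276 0.341  0.2069 0.1458] 11.86
[[-0.8, 0.1], [0.8, -0.4], [-0.8, 0.2], [0.9, 0.1]]
[[0.5326, 0.418], [0.482, 0.4104], [0.5614, 0.2552], [0.5117, 0.2462]] [0.52192918 0.33245527] 0.16607288760675668 0.05119645444306789 0.05050399810745176 10.15246151200267
```

```bash
python3 -m jog '[[[-0.001,0.003,0],[0,0,0]],[[-0.0025,0.006,0.004],[0,0,0]],[[-0.0025,0.0065,0.015],[0,0,0]],[[-0.0025,0.0065,0.03],[0,0,0]],[[-0.0025,0.0065,0.047],[0,0,0]],[[-0.0025,0.0065,0.064],[0,0,0]],[[-0.0025,0.0065,0.08],[0,0,0]],[[-0.0025,0.0065,0.095],[0,0,0]],[[-0.0025,0.0065,0.107],[0,0,0]],[[-0.0025,0.0065,0.115],[0,0,0]],[[-0.0025,0.0065,0.118],[0,0,0]],[[-0.0025,0.0065,0.118],[0,0,0]]]'
python3 -m jog '[[[0,0,0.004],[0,0,0]],[[0,0,0.008],[0,0,0]],[[0,0,0.012],[0,0,0]],[[0,0,0.016],[0,0,0]],[[0,0,0.016],[0,0,0]],[[0,0,0.016],[0,0,0]]]'
```

```text
time_s: 9.87
eef_pos: [0.5223, 0.3351, 0.1814]
tool_rot: [-3.141, -0.001, -2.955]
force: [0.5, 0.3, -3.0]
gripper_width: 0.0237
finger_force: 30.0
time_s: 10.37
eef_pos: [0.5223, 0.3352, 0.1721]
tool_rot: [-3.142, -0.0, -2.955]
force: [-0.5, -0.0, -2.4]
gripper_width: 0.0239
finger_force: 30.0
```

```bash
python3 -m jog '[[[0,0,0.004],[0,0,0]],[[0,0,0.008],[0,0,0]],[[0,0,0.012],[0,0,0]],[[0,0,0.016],[0,0,0]],[[0,0,0.018],[0,0,0]],[[0,0,0.02],[0,0,0]],[[0,0,0.02],[0,0,0]]]'
```

```text
time_s: 10.95
eef_pos: [0.5223, 0.3352, 0.1599]
tool_rot: [-3.142, -0.001, -2.955]
force: [-0.4, -0.0, -2.3]
gripper_width: 0.0237
finger_force: 30.0
```

```bash
python3 -m jog '[[[0,0,0.002],[0,0,0]],[[0,0,0.004],[0,0,0]],[[0,0,0.005],[0,0,0]],[[0,0,0.005],[0,0,0]]]'
```

```text
time_s: 11.28
eef_pos: [0.5223, 0.3352, 0.1571]
tool_rot: [-3.142, -0.0, -2.955]
force: [-0.4, -0.6, -2.1]
gripper_width: 0.0232
finger_force: 30.0
```

```bash
python3 -m jog '[[[0,0,0.0015],[0,0,0]],[[0,0,0.003],[0,0,0]],[[0,0,0.003],[0,0,0]]]'
```

```text
time_s: 11.53
eef_pos: [0.5228, 0.3356, 0.1561]
tool_rot: [3.141, 0.001, -2.955]
force: [-0.1, 1.6, 1.2]
gripper_width: 0.0239
finger_force: 30.0
```

```bash
python3 -m jog '[[[0,0,0.001],[0,0,0]],[[0,0,0.002],[0,0,0]],[[0,0,0.002],[0,0,0]]]'
```

```text
time_s: 11.78
eef_pos: [0.5232, 0.336, 0.1558]
tool_rot: [3.141, 0.002, -2.955]
force: [-1.3, 1.4, 4.8]
gripper_width: 0.0237
finger_force: 30.0
```

Contact came at the predicted height with a gentle 5 N, so the bar is seated. Release and retreat straight up.

```bash
python3 -m jog '[[[0,0,0],[0,0,0]],[[0,0,0],[0,0,0]],[[0,0,0],[0,0,0]],[[0,0,0],[0,0,0]],[[0,0,0],[0,0,0]],[[0,0,0],[0,0,0]],[[0,0,0],[0,0,0]],[[0,0,0],[0,0,0]],[[0,0,0],[0,0,0]]]' 0
python3 -m jog '[[[0,0,-0.005],[0,0,0]],[[0,0,-0.015],[0,0,0]],[[0,0,-0.03],[0,0,0]],[[0,0,-0.055],[0,0,0]],[[0,0,-0.085],[0,0,0]],[[0,0,-0.12],[0,0,0]],[[0,0,-0.155],[0,0,0]],[[0,0,-0.19],[0,0,0]],[[0,0,-0.22],[0,0,0]],[[0,0,-0.24],[0,0,0]],[[0,0,-0.25],[0,0,0]],[[0,0,-0.25],[0,0,0]]]'
python3 - <<'E'
from h import *
g=imaging.camera("side").astype(float);t=imaging.camera("top").astype(float)
cv2.imwrite("pics/end_side.png",g[:,:,::-1])
b=Ro.from_euler("z",10.7,degrees=True)
for x in(-.006,.006):
  for lo,hi in((-.125,-.085),(.085,.125)):
    ys=np.arange(lo,hi+.001,.004)
    uv=proj("side",[b.apply([x,y,.068])+[.522,.3335,0] for y in ys]).astype(np.float32)
    v=cv2.remap(g.astype(np.float32),uv[:,:1].copy(),uv[:,1:].copy(),cv2.INTER_LINEAR)[:,0]
    print(x,[(round(y*1000),*map(int,c)) for y,c in zip(ys,v)])
E
```

```text
time_s: 12.53
eef_pos: [0.5225, 0.3352, 0.1543]
tool_rot: [-3.142, 0.0, -2.955]
force: [-0.6, 0.5, -0.3]
gripper_width: 0.0816
finger_force: 0.0
time_s: 13.53
eef_pos: [0.5231, 0.3355, 0.3063]
tool_rot: [3.141, 0.003, -2.955]
force: [0.6, -0.8, -0.6]
gripper_width: 0.0883
finger_force: 0.0
-0.006 [(-125, 106, 104, 105), (-121, 103, 102, 104), (-117, 106, 108, 110), (-113, 121, 122, 123), (-109, 168, 168, 171), (-105, 202, 202, 206), (-101, 203, 204, 207), (-97, 202, 203, 207), (-93, 202, 203, 207), (-89, 203, 203, 207), (-85, 203, 203, 207)]
-0.006 [(85, 134, 134, 136), (89, 105, 105, 106), (93, 106, 107, 108), (97, 105, 106, 107), (101, 107, 108, 109), (105, 153, 146, 149), (109, 211, 187, 195), (113, 220, 155, 174), (117, 208, 118, 137), (121, 192, 95, 104), (125, 180, 80, 80)]
0.006 [(-125, 150, 73, 70), (-121, 151, 73, 71), (-117, 148, 71, 68), (-113, 137, 103, 103), (-109, 169, 169, 171), (-105, 206, 207, 210), (-101, 202, 203, 206), (-97, 203, 203, 207), (-93, 202, 202, 206), (-89, 202, 202, 206), (-85, 203, 203, 207)]
0.006 [(85, 162, 161, 164), (89, 119, 118, 120), (93, 106, 106, 108), (97, 105, 107, 109), (101, 108, 109, 111), (105, 115, 112, 115), (109, 143, 118, 126), (113, 146, 99, 113), (117, 156, 91, 109), (121, 169, 100, 120), (125, 190, 112, 135)][ WARN:0@3.275] global loadsave.cpp:1063 imwrite_ Unsupported depth image for selected encoder is fallbacked to CV_8U.
```

The bar ends measure at about -109.5 and +109 mm from the fork centre at the seated height, so it is centred and down. Handing in.

```bash
python3 -c "
from plant import job;print(job.job_done())"
```

```text
the job is handed in; nothing more can be done
None
```

I lifted the bar off the hook, lowered it into both rack forks until it touched, and let go; its ends stand out about equally, and I handed the job in at about 13.6 s. I had no pictures left to view after release, so the upright bow and the standing bushings are inferred from the seated height and low forces, not seen.

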